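# Set the swab gauge's red stop to the yellow clip

## Robot

A 7-joint arm with a two-finger parallel gripper is mounted at the origin on the work surface. World frame = base frame: x ahead of the robot, y to its left, z up, the work surface at z = 0. Lengths are in m, angles in rad, forces in N, time in s.
With the tool pointing down it reaches from about 0.35 to 0.9 m from the base axis. Payload 8.1 kg.
Tool frame: the origin (TCP) lies midway between the tips of the shut fingers; the grasp point (between the pads) lies arm.hold_point_z behind it (arm.hold_point_z is the distance from the TCP to the grasp point, in m); z points along the fingers, x is the direction in which the jaws open and shut, and the axes are right-handed (so a half turn about z gives the same grasp; the last joint's range is limited). The gripper opens to 92 mm and grips with 3 to 60 N. Pads are 19 mm wide; open, the fingers measure 130 mm over their backs; the gripper's body (75 mm by 190 mm) begins 47 mm behind the grasp point.
Start: joints at [-1.282, 0.434, 0.025, 1.573, -0.012, 1.134, -0.075], TCP at [0.239, 0.578, 0.227] pointing down, gripper open.
Joint ranges: [-2.62, 2.62], [-0.44, 2.09], [-1.27, 1.32], [0.08, 2.57], [-1.32, 4.46], [0.12, 2], [-2.74, 2.74]. Speed limits (rad/s): [2.22, 2.22, 3.01, 3.01, 3.14, 3.14, 3.14].

## Interface

Orientations are given as a rotation vector (axis times angle).
In Python, from cell import arm gives the robot as it stands.
- The arm moves only by the shell command python3 -m pendant 'ROWS' [FORCE]. ROWS is JSON, a list of rows, each an object with "dp": the shift along the tool's x, y, z in m, a list of three; "rotation": the turn, a rotation vector about the tool's x, y, z in rad, a list of three; "fingers": the closure, from -1 (fully open) to 1 (shut). In form: [{"dp": [x, y, z], "rotation": [rx, ry, rz], "fingers": fingers}, ...]. A call has 1 to 20 rows; each row is the pose to reach, as a shift and turn from the pose measured when the call began, along the tool's axes at that moment; what a row does not reach only later rows make up. A row lasts 1/8 s, in which the tool goes at most 62.5 mm and 10.7 degrees, less where a joint would pass 70% of its speed; a pose out of reach is approached as far as the arm can. A call with a gripper value outside its range is refused whole. The fingers move at their own pace and stop on an object; FORCE is the grip in N (left out, the last holds). Time passes only in rows, so rows that repeat a pose let the fingers close. It gives the time, the measured TCP pose, the force and the opening at its end, in the units of the state.
- arm.observe(): the state, without advancing time (a new reading comes with each control period).
- arm.get_image(name): name is "scene" or "top"; returns the picture (420x560x3 uint8, blue, green, red); there is no depth.
- arm.camera_params(name): a dict with "camera_matrix" (3x3 intrinsics, pixels), "k1" (the pictures are not rectified: a ray, as slopes to the right and down, at radius r is drawn at 1 + k1 r^2 times it, then the intrinsics apply), "rvec" (rotation vector, rad) and "tvec" (3), from world to camera coordinates, as OpenCV has them. Camera axes: x right, y down, z forward; pixel columns grow to the right and rows downward; lengths in m; the calibration is good to about 2 mm. A picture is of the moment at which its call begins. camera_params takes no time and is no camera call.
- arm.sign_off(): hands the job in, once; it reports no verdict.
The state is a dict: "clock": time; "joints": joint angles; "dq": joint speeds; "joint_efforts": joint torques, N m; "position": TCP position; "ee_rot": TCP orientation; "force": force on the tool from outside, world axes, zero at the start; "ft_torque": the same for the moment, N m; "width": opening from 0.0 (shut) to 1.0 (fully open).
Only numpy, scipy, OpenCV 4.12 (cv2) and the standard library are available. Lean on these libraries where they do the work, as an engineer would, in place of code of your own. Each camera call takes 0.05 s, during which the arm holds its last target.

## Task

On the sampling desk, set the swab gauge with the red stop: nudge its stiff red stop along the scale, bit by bit, until its pointer stands level with the yellow clip, within the clip's width, and never run it past the clip. Ignore the green clip, leave the blue stop of the other gauge where it is, and finish with the red stop left standing there.

Things in the scene. Friction and masses are not known exactly. Their poses are not given: they have to be found in the camera images.
- red_stop (a point): Centre, half-way up, of the red stop: a block 40 mm wide (x), 24 mm long (y) and 34 mm high, top 48 mm, this point 31 mm above the desk. It slides along its y axis (roughly to the robot's left) on an 80 x 320 mm plate 14 mm thick, fixed and somewhat turned. Its thin pointer (+x side) has this point's y. It starts with the yellow clip 50 to 210 mm ahead; the plate is bare behind it for 35 mm.
- yellow_clip_mid (a point): Middle of the top of the yellow clip, the mark: 14 mm (x) by 20 mm (y, along the slide), fixed on the +x edge of the red stop's plate, 48 mm beside the stop's centre line and out of its path; this point is 17 mm above the desk, 3 mm over the plate. Axes parallel to red_stop. A like green clip, before or beyond it, is not the mark.
- red_slide (a joint): Travel of the red stop in m: 0 at the end away from the plate's steel end wall (28 mm high), growing along +y of red_stop up to 0.235. Stiff: about 6 N to push; it stays at once where it is left, no spring or backlash.
- blue_stop (a point): Centre (half-way up) of the blue stop, same size and height as the red one, on a like gauge alongside, whose centre line is about 170 mm from the red one's, on either side, nearly parallel to it. Not to be moved.

How it is judged:
At the end, for the whole second after the job is handed in: The red stop's pointer is within 10 mm of the middle of the yellow clip along the slide (within the clip's 20 mm width), the red stop is at rest, and the blue stop is within 8 mm of where it started (y of red_stop in the frame of yellow_clip_mid between -0.01 and 0.01 m and velocity of joint red_slide between -0.005 and 0.005 m/s and distance of blue_stop from where it was at the start of the episode below 0.008 m); the robot touches nothing.
It fails at once if the red stop's pointer has run more than 10 mm past the middle of the yellow clip (beyond its far edge) (y of red_stop in the frame of yellow_clip_mid above 0.01 m).
It fails at once if the blue stop has been moved by more than 8 mm (distance of blue_stop from where it was at the start of the episode above 0.008 m).
It also fails if it takes over 42 s, if anything falls off the work surface, if the arm or the gripper's body presses on something with over 40 N, if the wrist force passes 120 N, or if a joint passes its speed limit or range.

## Working session

There is one attempt and no reset: what is moved stays moved. The work goes in short steps, Python scripts to look and compute and a shell command to move; the robot and the scene stay as the last step left them, time stands still between calls to the robot, and variables do not carry over. Pictures are saved under pics/ and viewed, and the job is handed in when it is done.

```bash
mkdir -p pics; ls; python3 - <<'E'
from cell import arm
import cv2
print(arm.observe())
print(arm.hold_point_z)
for n in("scene","top"):
    print(n,arm.camera_params(n)); cv2.imwrite(f"pics/{n}0.png",arm.get_image(n))
E
```

```text
pics
{'clock': 0.0, 'joints': array([-1.28162078,  0.43518766,  0.02497024,  1.57411628, -0.01156776,
        1.13399479, -0.0750961 ]), 'dq': array([ 0.00065391,  0.00107313, -0.00029965, -0.00068097,  0.00025063,
       -0.00040678, -0.00092256]), 'joint_efforts': array([ 1.58648472e-04, -6.67870831e+01,  9.84844677e-01, -3.14451027e+01,
       -6.06913283e-02,  4.31149034e-02,  1.78792420e-04]), 'position': array([0.23850754, 0.57713914, 0.22595947]), 'ee_rot': array([ 2.61054146e+00,  1.74595784e+00, -1.87899901e-03]), 'force': array([ 0.14279857, -0.16867183, -0.42592201]), 'ft_torque': array([ 0.01409572, -0.02936069, -0.01775152]), 'width': 1.0006200203901816}
0.0188
scene {'camera_matrix': array([[544.98712162,   0.        , 270.12902806],
       [  0.        , 544.98712162, 200.78570173],
       [  0.        ,   0.        ,   1.        ]]), 'k1': 0.07407393827039083, 'rvec': array([ 1.6269847 ,  2.02619225, -0.75947572]), 'tvec': array([ 0.11962232, -0.35660143,  1.15474478])}
top {'camera_matrix': array([[493.00918086,   0.        , 272.24015531],
       [  0.        , 493.00918086, 211.52128539],
       [  0.        ,   0.        ,   1.        ]]), 'k1': 0.03755301085664856, 'rvec': array([ 2.13353607, -2.15383082,  0.17194074]), 'tvec': array([0.01596161, 0.56208417, 0.71433326])}
```

View pics/scene0.png

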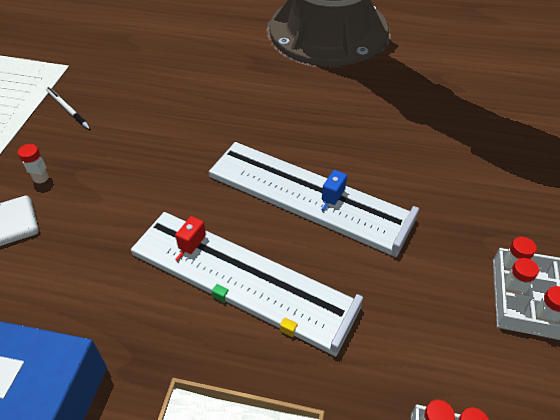

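View pics/top0.png

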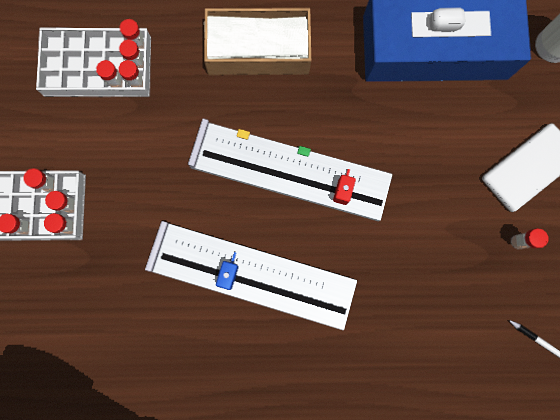

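The scene view shows the red stop at (190,233), green clip (220,293), yellow clip (289,327), and the blue stop on the gauge nearer the robot at (335,187). In the top view, red is at (345,187), yellow (243,134), green (304,151) and blue (227,274). The end walls are on the left in the top view.

```bash
cat > h.py <<'E'
import cv2, numpy as np
from cell import arm
from scipy.spatial.transform import Rotation as R
def ray(n,uv):
    p=arm.camera_params(n);K=p["camera_matrix"];k=p["k1"]
    d=np.array([(uv[0]-K[0,2])/K[0,0],(uv[1]-K[1,2])/K[1,1]]);s=d.copy()
    for _ in range(20): s=d/(1+k*(s@s))
    Rm=cv2.Rodrigues(p["rvec"])[0]
    return -Rm.T@p["tvec"], Rm.T@np.array([s[0],s[1],1.])
def onz(n,uv,z):
    c,d=ray(n,uv); return c+d*(z-c[2])/d[2]
def proj(n,P):
    p=arm.camera_params(n);K=p["camera_matrix"]
    q=cv2.Rodrigues(p["rvec"])[0]@np.asarray(P)+p["tvec"];s=q[:2]/q[2]
    s=s*(1+p["k1"]*(s@s));return K[:2,:2]@s+K[:2,2]
def tri(a,b):
    (c1,d1),(c2,d2)=a,b
    A=np.c_[d1,-d2];t=np.linalg.lstsq(A,c2-c1,rcond=None)[0]
    p,q=c1+t[0]*d1,c2+t[1]*d2
    return (p+q)/2,np.linalg.norm(p-q)
def masks(im):
    h=cv2.cvtColor(im,cv2.COLOR_BGR2HSV)
    m={}
    m['red']=cv2.inRange(h,(0,150,60),(8,255,255))|cv2.inRange(h,(172,150,60),(179,255,255))
    m['yellow']=cv2.inRange(h,(18,150,80),(35,255,255))
    m['green']=cv2.inRange(h,(45,120,60),(80,255,255))
    m['blue']=cv2.inRange(h,(100,150,60),(125,255,255))
    return m
def blobs(mask,amin=20):
    n,l,s,c=cv2.connectedComponentsWithStats(mask)
    return [(s[i,4],c[i].round(1),s[i,:4],l==i) for i in range(1,n) if s[i,4]>=amin]
E
python3 - <<'E'
from h import *
for n in("scene","top"):
    im=cv2.imread(f"pics/{n}0.png")
    for k,m in masks(im).items():
        for b in blobs(m): print(n,k,b[0],b[1],b[2])
for box,nm,n in(((280,180,320,200),0,"scene"),((130,195,370,360),1,"scene"),((180,110,400,225),2,"top"),((140,215,365,335),3,"top")):
    im=cv2.imread(f"pics/{n}0.png");x0,y0,x1,y1=box
    c=im[y0:y1,x0:x1];f=min(800/(x1-x0),600/(y1-y0));cv2.imwrite(f"pics/crop{nm}.png",cv2.resize(c,None,fx=f,fy=f,interpolation=cv2.INTER_CUBIC));print(nm,f)
E
```

```text
scene red 334 [ 28.2 152.4] [ 17 143  23  19]
scene red 753 [190.2 235.2] [175 216  31  45]
scene red 950 [523.9 258.5] [510 236  29  46]
scene red 307 [552.9 297.8] [544 286  16  25]
scene red 512 [439.  410.4] [425 399  30  21]
scene red 293 [473.2 414.1] [459 407  31  13]
scene yellow 214 [287.7 326.7] [280 318  17  19]
scene green 189 [219.2 292.7] [212 284  16  19]
scene blue 582 [333.2 187.9] [322 170  25  41]
scene blue 7983 [ 49.3 374. ] [  0 322 106  98]
top red 920 [128.6  48.7] [119  18  20  62]
top red 296 [106.1  69.9] [97 60 20 20]
top red 343 [ 34.3 177.6] [ 24 168  22  20]
top red 436 [343.9 188.8] [333 169  22  36]
top red 330 [ 55.8 200. ] [ 45 191  22  19]
top red 336 [ 54.6 222.6] [ 44 213  22  20]
top red 320 [  8.7 223. ] [  0 214  20  19]
top red 398 [536.7 237.9] [525 228  24  21]
top yellow 94 [242.7 133.5] [237 129  13  10]
top green 94 [303.5 150.5] [298 146  13  10]
top blue 10173 [448.1  42.6] [366   0 165  81]
top blue 424 [226.8 274.3] [216 252  22  38]
0 20.0
1 3.3333333333333335
2 3.6363636363636362
3 3.5555555555555554
```

View pics/crop2.png

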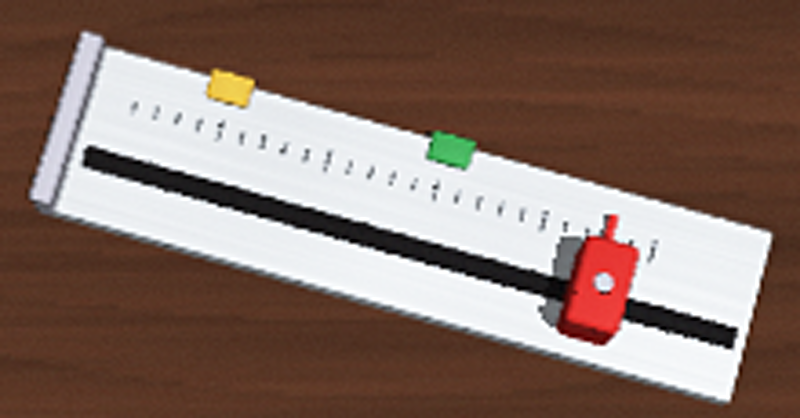

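View pics/crop1.png

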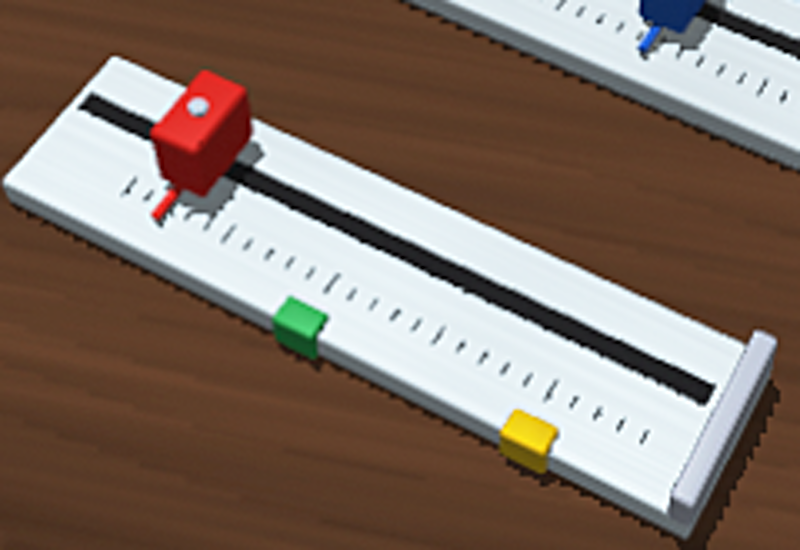

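```bash
python3 - <<'E'
from h import *
t=lambda x,y:(x/3.63636+180,y/3.63636+110)
s=lambda x,y:(x/3.33333+130,y/3.33333+195)
e1,e2=onz("top",t(103,47),.014),onz("top",t(772,233),.014)
s1,s2=onz("top",t(90,157),.014),onz("top",t(735,337),.014)
f1=onz("top",t(732,402),.014)
print("edge",e1,e2,"slot",s1,s2,"corner",f1)
for a,b in((e2,e1),(s2,s1)): print(np.degrees(np.arctan2(*(a-b)[:2][::-1])),np.linalg.norm(a-b))
q1,q2=onz("scene",s(90,105),.014),onz("scene",s(705,393),.014);print("slot scene",q1,q2)
print("yel",onz("top",t(231,86),.017),onz("scene",s(531,426),.017))
print("grn",onz("top",t(452,148),.017))
print("dot",onz("top",t(603,283),.048),onz("scene",s(198,106),.048),tri(ray("top",t(603,283)),ray("scene",s(198,106))))
print("yel tri",tri(ray("top",t(231,86)),ray("scene",s(531,426))))
print("blue",onz("top",(226.8,274),.048))
d=(s1-s2);d/=np.linalg.norm(d);print("dir",d)
y=onz("top",t(231,86),.017);r=onz("top",t(603,283),.048)
print("gap",(y-r)@d,"lateral",(y-r)@np.array([d[1],-d[0],0]))
y=onz("scene",s(531,426),.017);r=onz("scene",s(198,106),.048)
print("gap",(y-r)@d,"lateral",(y-r)@np.array([d[1],-d[0],0]))
o=arm.observe();print(R.from_rotvec(o["ee_rot"]).as_matrix())
E
```

```text
edge [0.71471371 0.11376956 0.014     ] [ 0.62621675 -0.18399911  0.014     ] slot [0.66369274 0.1191231  0.014     ] [ 0.579524   -0.16558546  0.014     ] corner [ 0.55067047 -0.16300207  0.014     ]
-106.55196876688981 0.31064109617840613
-106.46932345877296 0.29688943906794546
slot scene [ 0.58045008 -0.16191508  0.014     ] [0.66327796 0.12003768 0.014     ]
yel [0.69513416 0.05598295 0.017     ] [0.69323672 0.05751437 0.017     ]
grn [ 0.6656745 -0.0425091  0.017    ]
dot [ 0.59737652 -0.10293287  0.048     ] [ 0.59555536 -0.10333375  0.048     ] (array([ 0.59697629, -0.10262191,  0.04996635]), np.float64(4.024352159392141e-06))
yel tri (array([0.69438241, 0.05678026, 0.018886  ]), np.float64(0.001814862606199982))
blue [0.46752281 0.07958211 0.048     ]
dir [0.28350195 0.95897166 0.        ]
gap 0.18011025159716673 lateral 0.04869385964796511
gap 0.18194164355521206 lateral 0.048072905818894555
[[ 3.81929591e-01  9.24191345e-01 -3.79849746e-04]
 [ 9.24190338e-01 -3.81929740e-01 -1.37561571e-03]
 [-1.41640805e-03  1.74334881e-04 -9.99998982e-01]]
```

```bash
cat >> h.py <<'E'
D=np.array([0.2835,0.95897,0.]);RS=np.array([0.5967,-0.1030,0.])   # slide dir, stop at start
XS=np.array([D[1],-D[0],0])
def plan(P):
    o=arm.observe();M=R.from_rotvec(o["ee_rot"])
    G=R.from_matrix(np.c_[D,XS,[0,0,-1.]])
    print("t",o["clock"].__round__(2),"pos",o["position"].round(4),"s,l",((o["position"]-RS)@D).round(4),((o["position"]-RS)@XS).round(4),"F",o["force"].round(1),"w",round(float(o["width"]),3))
    print("dp",M.inv().apply(np.asarray(P)-o["position"]).round(4),"rot",(M.inv()*G).as_rotvec().round(4))
E
python3 - <<'E'
from h import *
plan(RS-D*.044+[0,0,.2])
E
```

```text
t 0.1 pos [0.2386 0.5772 0.226 ] s,l 0.5508 -0.5363 F [-0.2 -0.2  0. ] w 1.0
dp [-0.5356  0.5954  0.0269] rot [ 1.000e-04  1.400e-03 -1.044e-01]
```

```bash
python3 -m pendant '[{"dp":[-0.03,0.035,0],"rotation":[0,0,-0.05],"fingers":1},{"dp":[-0.06,0.07,0],"rotation":[0,0,-0.104],"fingers":1},{"dp":[-0.1,0.11,0],"rotation":[0,0,-0.104],"fingers":1},{"dp":[-0.14,0.155,0],"rotation":[0,0,-0.104],"fingers":1},{"dp":[-0.18,0.2,0.005],"rotation":[0,0,-0.104],"fingers":1},{"dp":[-0.22,0.245,0.01],"rotation":[0,0,-0.104],"fingers":1},{"dp":[-0.26,0.29,0.01],"rotation":[0,0,-0.104],"fingers":1},{"dp":[-0.3,0.333,0.015],"rotation":[0,0,-0.104],"fingers":1},{"dp":[-0.34,0.378,0.015],"rotation":[0,0,-0.104],"fingers":1},{"dp":[-0.38,0.422,0.02],"rotation":[0,0,-0.104],"fingers":1},{"dp":[-0.42,0.467,0.02],"rotation":[0,0,-0.104],"fingers":1},{"dp":[-0.46,0.511,0.025],"rotation":[0,0,-0.104],"fingers":1},{"dp":[-0.5,0.556,0.027],"rotation":[0,0,-0.104],"fingers":1},{"dp":[-0.5356,0.5954,0.027],"rotation":[0,0,-0.104],"fingers":1},{"dp":[-0.5356,0.5954,0.027],"rotation":[0,0,-0.104],"fingers":1},{"dp":[-0.5356,0.5954,0.027],"rotation":[0,0,-0.104],"fingers":1},{"dp":[-0.5356,0.5954,0.027],"rotation":[0,0,-0.104],"fingers":1}]'
python3 - <<'E'
from h import *
plan(RS-D*.044+[0,0,.028])
for n in("scene","top"): cv2.imwrite(f"pics/{n}1.png",arm.get_image(n))
E
```

```text
clock: 2.22
position: [0.584, -0.1435, 0.1997]
ee_rot: [-2.515, -1.882, 0.002]
force: [-0.0, 1.2, 0.1]
width: 0.003
t 2.23 pos [ 0.584  -0.1435  0.1997] s,l -0.0424 -0.0007 F [-0.   1.2  0.1] w 0.003
dp [-0.0014  0.0009  0.1717] rot [-0.0008  0.0007  0.0017]
```

View pics/scene1.png

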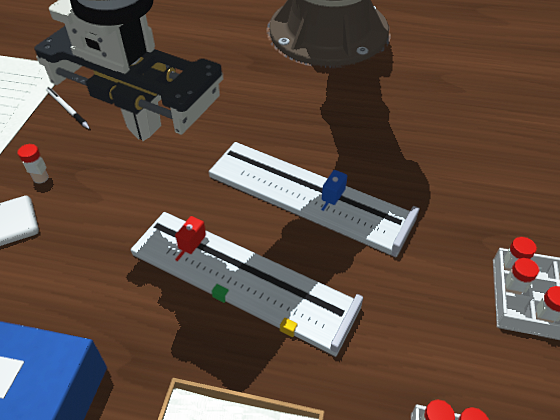

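View pics/top1.png

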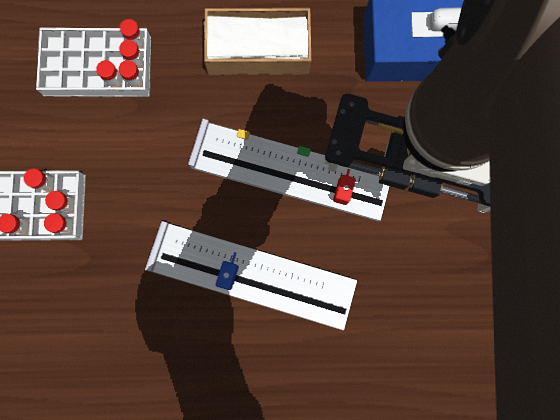

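```bash
python3 - <<'E'
from h import *
p=arm.observe()["position"]
for n in("scene","top"): print(n,proj(n,p),proj(n,p+[0,0,.066]),proj(n,p+D*.05),proj(n,p+XS*.05))
im=cv2.imread("pics/scene1.png")[0:150,20:240];cv2.imwrite("pics/c1.png",cv2.resize(im,None,fx=3.6,fy=3.6,interpolation=2))
E
```

```text
scene [144.67728768 135.09654183] [133.52666616  90.19147207] [179.29336614 149.21586706] [117.47101208 161.16835551]
top [398.33300379 173.21465991] [413.9127598  159.31233473] [358.83959193 162.37549907] [407.95811684 135.4152758 ]
```

View pics/c1.png

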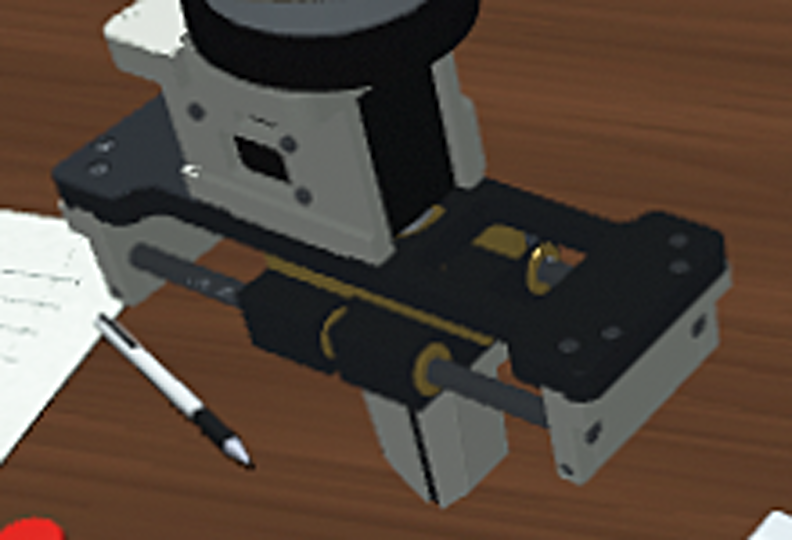

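The scene view shows the shut fingertips at (144,135), where the TCP projects. The body's end bracket is about 66 mm above the tips, so it clears the stop and the wall. Both stops are untouched. Next I lower the fingers behind the red stop.

```bash
python3 -m pendant '[{"dp":[-0.002,0.001,0.04],"rotation":[0,0,0.0017],"fingers":1},{"dp":[-0.002,0.001,0.08],"rotation":[0,0,0.0017],"fingers":1},{"dp":[-0.002,0.001,0.12],"rotation":[0,0,0.0017],"fingers":1},{"dp":[-0.002,0.001,0.15],"rotation":[0,0,0.0017],"fingers":1},{"dp":[-0.002,0.001,0.165],"rotation":[0,0,0.0017],"fingers":1},{"dp":[-0.002,0.001,0.171],"rotation":[0,0,0.0017],"fingers":1},{"dp":[-0.002,0.001,0.171],"rotation":[0,0,0.0017],"fingers":1},{"dp":[-0.002,0.001,0.171],"rotation":[0,0,0.0017],"fingers":1}]'
python3 - <<'E'
from h import *
plan(RS-D*.031+[0,0,.028])
cv2.imwrite(f"pics/scene2.png",arm.get_image("scene")[150:400,100:400])
E
```

```text
clock: 3.32
position: [0.5852, -0.1462, 0.0301]
ee_rot: [2.516, 1.879, 0.001]
force: [-0.4, -0.9, 0.6]
width: 0.004
t 3.33 pos [ 0.5852 -0.1462  0.0301] s,l -0.0447 0.0012 F [-0.4 -0.9  0.6] w 0.004
dp [ 0.0137 -0.0013  0.0021] rot [ 0.0016  0.0005 -0.0001]
```

View pics/scene2.png

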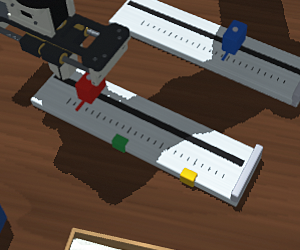

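The fingers stand just behind the red stop, which is at about (190,235) in the full picture. I push roughly half-way first.

```bash
python3 -m pendant '[{"dp":[0.006,-0.001,0.001],"rotation":[0,0,0],"fingers":1},{"dp":[0.013,-0.001,0.001],"rotation":[0,0,0],"fingers":1},{"dp":[0.02,-0.001,0.001],"rotation":[0,0,0],"fingers":1},{"dp":[0.027,-0.001,0.001],"rotation":[0,0,0],"fingers":1},{"dp":[0.034,-0.001,0.001],"rotation":[0,0,0],"fingers":1},{"dp":[0.042,-0.001,0.001],"rotation":[0,0,0],"fingers":1},{"dp":[0.05,-0.001,0.001],"rotation":[0,0,0],"fingers":1},{"dp":[0.058,-0.001,0.001],"rotation":[0,0,0],"fingers":1},{"dp":[0.066,-0.001,0.001],"rotation":[0,0,0],"fingers":1},{"dp":[0.074,-0.001,0.001],"rotation":[0,0,0],"fingers":1},{"dp":[0.082,-0.001,0.001],"rotation":[0,0,0],"fingers":1},{"dp":[0.09,-0.001,0.001],"rotation":[0,0,0],"fingers":1},{"dp":[0.098,-0.001,0.001],"rotation":[0,0,0],"fingers":1},{"dp":[0.106,-0.001,0.001],"rotation":[0,0,0],"fingers":1},{"dp":[0.114,-0.001,0.001],"rotation":[0,0,0],"fingers":1},{"dp":[0.12,-0.001,0.001],"rotation":[0,0,0],"fingers":1},{"dp":[0.12,-0.001,0.001],"rotation":[0,0,0],"fingers":1},{"dp":[0.12,-0.001,0.001],"rotation":[0,0,0],"fingers":1}]'
python3 - <<'E'
from h import *
plan(RS+D*.15+[0,0,.028])
for n in("scene","top"):
    im=arm.get_image(n);cv2.imwrite(f"pics/{n}3.png",im)
    for k,m in masks(im).items():
        for b in blobs(m):
            if k!='red' or (150<b[1][0]<380 and b[1][1]>90): print(n,k,b[0],b[1],b[2])
im=cv2.imread("pics/scene3.png")[195:360,130:370];cv2.imwrite("pics/c3.png",cv2.resize(im,None,fx=3.33333,fy=3.33333,interpolation=2))
E
```

```text
clock: 5.62
position: [0.6184, -0.0311, 0.0291]
ee_rot: [2.515, 1.879, 0.001]
force: [-0.9, -3.1, 2.4]
width: 0.003
t 5.62 pos [ 0.6184 -0.0311  0.0291] s,l 0.0751 0.0004 F [-0.9 -3.1  2.4] w 0.003
dp [ 0.0749 -0.0004  0.001 ] rot [ 0.0019  0.0007 -0.0003]
scene red 25 [261.5 247.8] [255 245  14   7]
scene red 610 [253.1 269.2] [240 252  29  41]
scene yellow 217 [287.7 326.7] [280 318  17  19]
scene green 189 [219.2 292.7] [212 284  16  19]
scene blue 582 [333.3 187.9] [322 170  25  41]
scene blue 7984 [ 49.3 374. ] [  0 322 106  98]
top blue 8960 [456.5  40.4] [364   0 167  81]
```

View pics/c3.png

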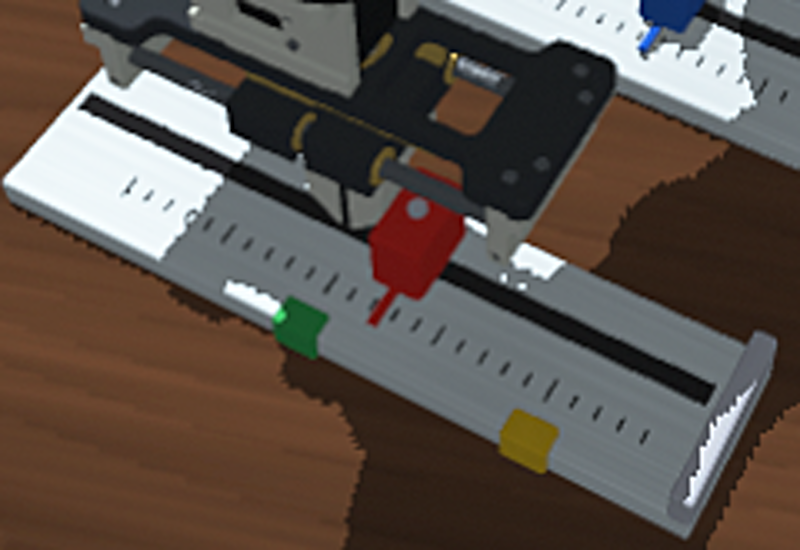

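View pics/top3.png

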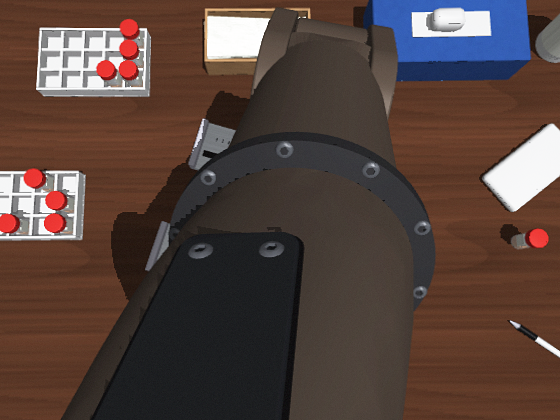

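The scene view shows the red stop moved on, with its dot at about (255,257) and pointer tip at (243,291). It is just past the green clip, and the yellow clip is still ahead at (289,323). The arm hides the top view. I measure the remaining gap from the scene view.

```bash
python3 - <<'E'
from h import *
s=lambda x,y:(x/3.33333+130,y/3.33333+195)
y=onz("scene",s(531,426),.017)
a=onz("scene",s(198,106),.048);b=onz("scene",s(416,208),.048)
print("moved",(b-a)@D,(b-a)@XS,"gap",(y-b)@D)
print("TCP to stop centre", 0.0751-(b-a)@D)
E
```

```text
moved 0.10499151010601897 0.0008547901224286421 gap 0.07694967621345893
TCP to stop centre -0.029891510106018968
```

```bash
python3 -m pendant '[{"dp":[0.006,0,0],"rotation":[0,0,0],"fingers":1},{"dp":[0.012,0,0],"rotation":[0,0,0],"fingers":1},{"dp":[0.018,0,0],"rotation":[0,0,0],"fingers":1},{"dp":[0.024,0,0],"rotation":[0,0,0],"fingers":1},{"dp":[0.03,0,0],"rotation":[0,0,0],"fingers":1},{"dp":[0.036,0,0],"rotation":[0,0,0],"fingers":1},{"dp":[0.042,0,0],"rotation":[0,0,0],"fingers":1},{"dp":[0.048,0,0],"rotation":[0,0,0],"fingers":1},{"dp":[0.054,0,0],"rotation":[0,0,0],"fingers":1},{"dp":[0.058,0,0],"rotation":[0,0,0],"fingers":1},{"dp":[0.06,0,0],"rotation":[0,0,0],"fingers":1},{"dp":[0.06,0,0],"rotation":[0,0,0],"fingers":1},{"dp":[0.06,0,0],"rotation":[0,0,0],"fingers":1}]'
python3 - <<'E'
from h import *
plan(RS+D*.15+[0,0,.028])
cv2.imwrite("pics/scene4.png",arm.get_image("scene"))
im=cv2.imread("pics/scene4.png")[195:360,130:370];cv2.imwrite("pics/c4.png",cv2.resize(im,None,fx=3.33333,fy=3.33333,interpolation=2))
E
```

```text
clock: 7.35
position: [0.6352, 0.0258, 0.029]
ee_rot: [2.516, 1.878, 0.0]
force: [-1.6, -5.9, 4.3]
width: 0.002
t 7.35 pos [0.6352 0.0258 0.029 ] s,l 0.1344 0.0004 F [-1.6 -5.9  4.3] w 0.002
dp [ 0.0156 -0.0005  0.001 ] rot [ 0.0018  0.0012 -0.001 ]
```

View pics/c4.png

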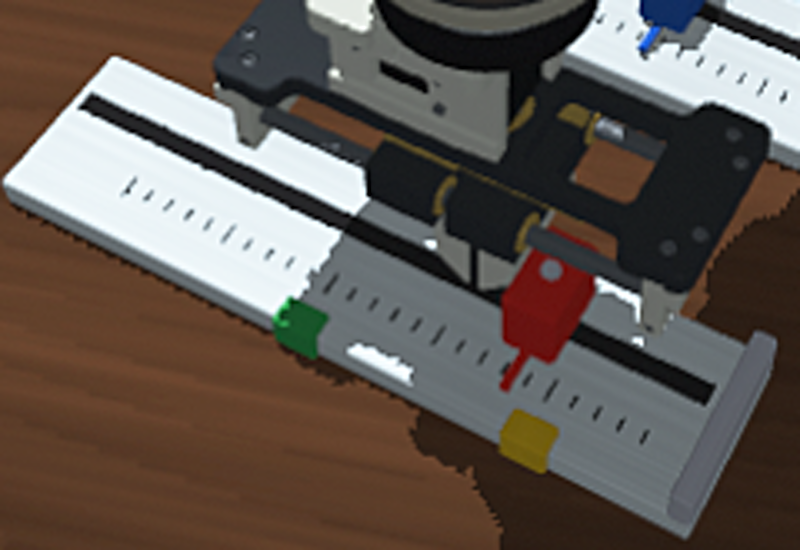

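```bash
python3 - <<'E'
from h import *
s=lambda x,y:(x/3.33333+130,y/3.33333+195)
y=onz("scene",s(531,426),.017)
b=onz("scene",s(551,270),.048);a=onz("scene",s(416,208),.048)
print("moved",(b-a)@D,"gap",(y-b)@D,"lat",(y-b)@XS)
# pointer tip and where each clip edge lies, vs pointer height
for z in(.02,.025,.031): 
  p=onz("scene",s(507,388),z);print(z,"gap tip",(y-p)@D,"lat tip to axis",(p-b)@XS)
E
```

```text
moved 0.060106360457101264 gap 0.016843315756357665 lat 0.047307196933315594
0.02 gap tip 0.01482311509852903 lat tip to axis 0.0390111282412113
0.025 gap tip 0.013535267660497384 lat tip to axis 0.04151201036470418
0.031 gap tip 0.011989850734859416 lat tip to axis 0.04451306891289552
```

The gap is 15–17 mm by the dot and 12–15 mm by the pointer tip, depending on the tip height I assume. I nudge 12 mm, so I stay on the short side.

```bash
python3 -m pendant '[{"dp":[0.003,0,0],"rotation":[0,0,0],"fingers":1},{"dp":[0.006,0,0],"rotation":[0,0,0],"fingers":1},{"dp":[0.009,0,0],"rotation":[0,0,0],"fingers":1},{"dp":[0.011,0,0],"rotation":[0,0,0],"fingers":1},{"dp":[0.012,0,0],"rotation":[0,0,0],"fingers":1},{"dp":[0.012,0,0],"rotation":[0,0,0],"fingers":1},{"dp":[0.012,0,0],"rotation":[0,0,0],"fingers":1}]'
python3 - <<'E'
from h import *
plan(RS+D*.15+[0,0,.028])
cv2.imwrite("pics/scene5.png",arm.get_image("scene"))
im=cv2.imread("pics/scene5.png")[255:345,240:360];cv2.imwrite("pics/c5.png",cv2.resize(im,None,fx=6.66667,fy=6.66667,interpolation=2))
E
```

```text
clock: 8.28
position: [0.6385, 0.0366, 0.0291]
ee_rot: [2.516, 1.877, -0.001]
force: [-1.9, -5.4, 3.4]
width: 0.006
t 8.28 pos [0.6385 0.0366 0.0291] s,l 0.1457 0.0005 F [-1.9 -5.4  3.4] w 0.006
dp [ 0.0043 -0.0005  0.001 ] rot [ 0.0017  0.0019 -0.0016]
```

View pics/c5.png

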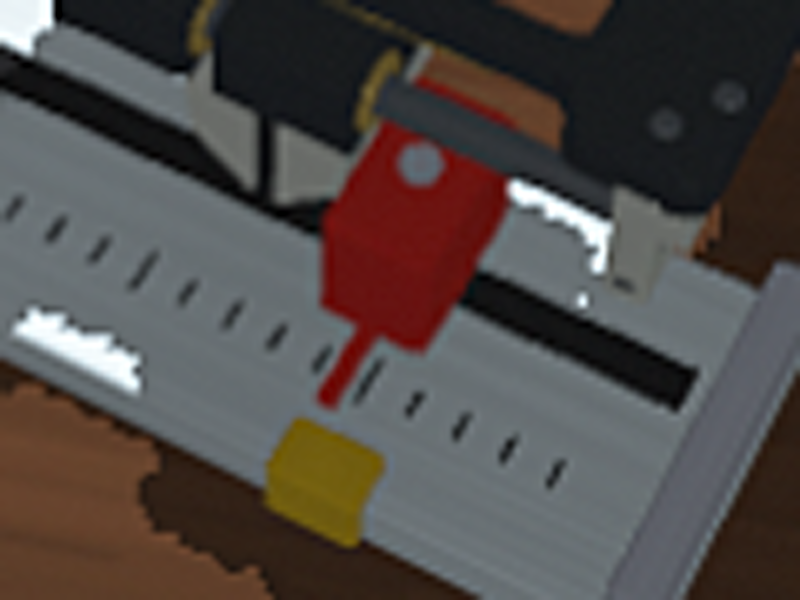

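The pointer tip is at about (290,316) in the full picture, and its line runs onto the yellow clip at (289,323). By the numbers it is still about 3–5 mm short of the middle. I back off to check with both cameras before deciding on a last nudge.

```bash
python3 -m pendant '[{"dp":[-0.015,0,0],"rotation":[0,0,0],"fingers":1},{"dp":[-0.03,0,0],"rotation":[0,0,0],"fingers":1},{"dp":[-0.04,0,-0.02],"rotation":[0,0,0],"fingers":1},{"dp":[-0.08,0,-0.06],"rotation":[0,0,0],"fingers":1},{"dp":[-0.13,0,-0.1],"rotation":[0,0,0],"fingers":1},{"dp":[-0.18,0,-0.12],"rotation":[0,0,0],"fingers":1},{"dp":[-0.23,0,-0.12],"rotation":[0,0,0],"fingers":1},{"dp":[-0.26,0,-0.12],"rotation":[0,0,0],"fingers":1},{"dp":[-0.26,0,-0.12],"rotation":[0,0,0],"fingers":1},{"dp":[-0.26,0,-0.12],"rotation":[0,0,0],"fingers":1}]'
python3 - <<'E'
from h import *
plan(RS+D*.11+[0,0,.028])
for n,b in(("top",(180,110,340,230)),("scene",(240,245,360,335))):
    im=arm.get_image(n);cv2.imwrite(f"pics/{n}6.png",im)
    x0,y0,x1,y1=b;f=800/(x1-x0);cv2.imwrite(f"pics/c6{n}.png",cv2.resize(im[y0:y1,x0:x1],None,fx=f,fy=f,interpolation=2))
E
```

```text
clock: 9.57
position: [0.5645, -0.2117, 0.1503]
ee_rot: [2.516, 1.877, 0.001]
force: [0.7, -0.6, 0.2]
width: 0.003
t 9.57 pos [ 0.5645 -0.2117  0.1503] s,l -0.1134 -0.0 F [ 0.7 -0.6  0.2] w 0.003
dp [ 0.2235 -0.0006  0.1222] rot [ 0.0025  0.0009 -0.0013]
```

View pics/c6top.png

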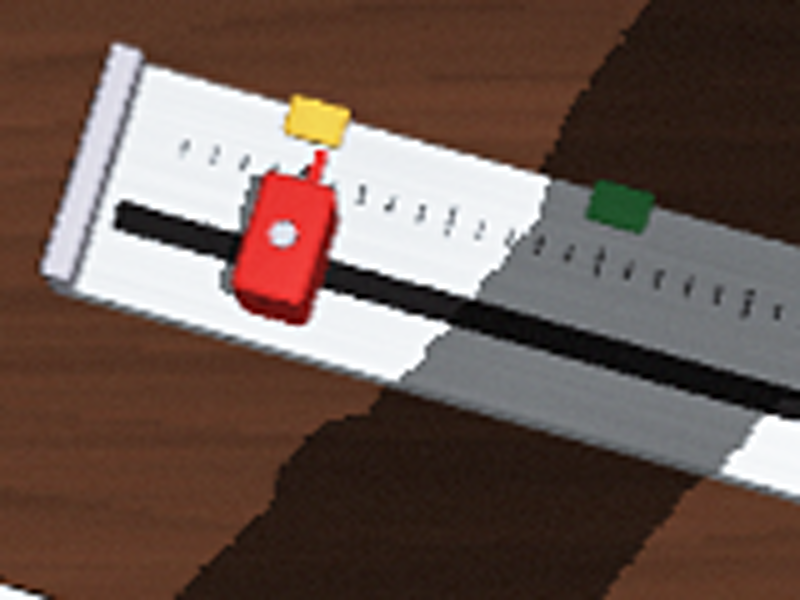

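View pics/c6scene.png

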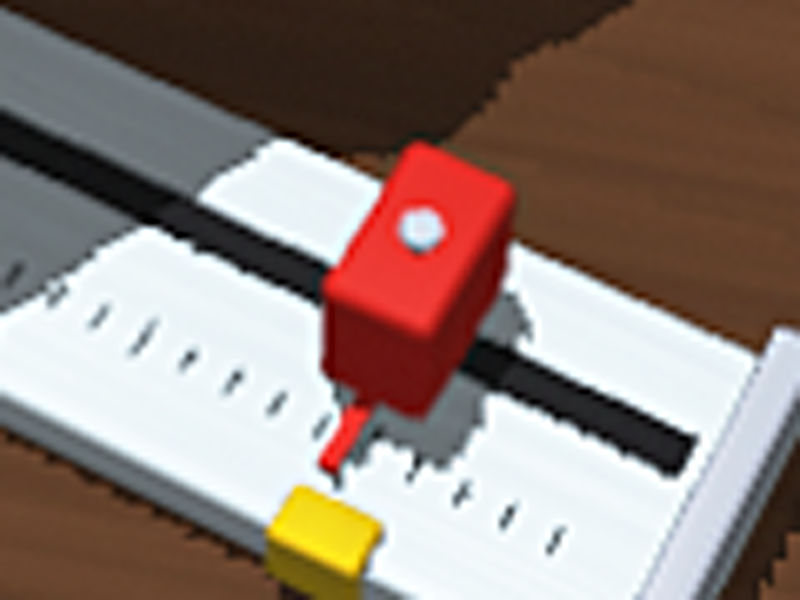

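Both views show the stop clear of the fingers. The pointer tip is at about (244,140) in the top view, with the clip at (244,134). In the scene view the tip is at about (289.5,315), pointing at the clip at (289,325).

```bash
python3 - <<'E'
from h import *
T=lambda x,y:(x/5+180,y/5+110)
S=lambda x,y:(x/6.66667+240,y/6.66667+245)
for n,f,d,c,t in(("top",T,(283,234),(318,120),(321,152)),("scene",S,(421,229),(326,528),(330,465))):
    y=onz(n,f(*c),.017);b=onz(n,f(*d),.048)
    print(n,"gap",(y-b)@D,"lat",(y-b)@XS,[(round(z,3),((y-onz(n,f(*t),z))@D).round(4)) for z in(.02,.025)])
P,e=tri(ray("top",T(321,152)),ray("scene",S(330,465)));print("tip",P,e)
C,e=tri(ray("top",T(318,120)),ray("scene",S(326,528)));print("clip",C,e,"gap",(C-P)@D)
for n in("top","scene"):
    i=cv2.imread(f"pics/{n}6.png")
    for b in blobs(masks(i)["blue"],100)+blobs(masks(i)["yellow"]): print(n,b[0],b[1])
E
```

```text
top gap 0.004271980323296207 lat 0.04727147549253646 [(0.02, np.float64(0.0044)), (0.025, np.float64(0.0051))]
scene gap 0.0062178174029818315 lat 0.04964044558120429 [(0.02, np.float64(0.0048)), (0.025, np.float64(0.0036))]
tip [0.68313199 0.05526349 0.01880378] 0.000914789106611429
clip [0.69478401 0.05661234 0.01589742] 0.0014043588277448667 gap 0.004596862593127996
top 10209 [447.8  42.7]
top 424 [226.9 274.4]
top 94 [242.7 133.5]
scene 589 [333.4 187.8]
scene 7985 [ 49.3 374. ]
scene 21 [72.  95.9]
scene 214 [287.7 326.7]
```

All estimates agree on 4–6 mm short, which is inside the band. There is plenty of time, so I make one more 4 mm nudge to centre it.

```bash
python3 -m pendant '[{"dp":[0.05,0,0],"rotation":[0,0,0],"fingers":1},{"dp":[0.1,0,0],"rotation":[0,0,0],"fingers":1},{"dp":[0.15,0,0],"rotation":[0,0,0],"fingers":1},{"dp":[0.2,0,0.01],"rotation":[0,0,0],"fingers":1},{"dp":[0.224,0,0.03],"rotation":[0,0,0],"fingers":1},{"dp":[0.224,0,0.06],"rotation":[0,0,0],"fingers":1},{"dp":[0.224,0,0.09],"rotation":[0,0,0],"fingers":1},{"dp":[0.224,0,0.11],"rotation":[0,0,0],"fingers":1},{"dp":[0.224,0,0.121],"rotation":[0,0,0],"fingers":1},{"dp":[0.224,0,0.121],"rotation":[0,0,0],"fingers":1},{"dp":[0.224,0,0.121],"rotation":[0,0,0],"fingers":1}]'
python3 - <<'E'
from h import *
plan(RS+D*.1495+[0,0,.029])
E
```

```text
clock: 11.05
position: [0.629, 0.0037, 0.0294]
ee_rot: [2.514, 1.879, 0.002]
force: [-0.0, -0.5, 0.8]
width: 0.002
t 11.05 pos [0.629  0.0037 0.0294] s,l 0.1114 0.0007 F [-0.  -0.5  0.8] w 0.002
dp [ 0.0381 -0.0007  0.0004] rot [0.003  0.0006 0.0003]
```

```bash
python3 -m pendant '[{"dp":[0.008,0,0],"rotation":[0,0,0],"fingers":1},{"dp":[0.016,0,0],"rotation":[0,0,0],"fingers":1},{"dp":[0.024,0,0],"rotation":[0,0,0],"fingers":1},{"dp":[0.03,0,0],"rotation":[0,0,0],"fingers":1},{"dp":[0.034,0,0],"rotation":[0,0,0],"fingers":1},{"dp":[0.036,0,0],"rotation":[0,0,0],"fingers":1},{"dp":[0.038,0,0],"rotation":[0,0,0],"fingers":1},{"dp":[0.039,0,0],"rotation":[0,0,0],"fingers":1},{"dp":[0.039,0,0],"rotation":[0,0,0],"fingers":1}]'
python3 - <<'E'
from h import *
plan(RS+D*.1495+[0,0,.029])
E
```

```text
clock: 12.18
position: [0.6393, 0.039, 0.0293]
ee_rot: [2.515, 1.877, -0.001]
force: [-2.3, -4.5, 2.3]
width: 0.005
t 12.18 pos [0.6393 0.039  0.0293] s,l 0.1483 0.0005 F [-2.3 -4.5  2.3] w 0.005
dp [ 0.0012 -0.0006  0.0003] rot [ 0.0022  0.0028 -0.0014]
```

```bash
python3 -m pendant '[{"dp":[-0.015,0,0],"rotation":[0,0,0],"fingers":1},{"dp":[-0.03,0,0],"rotation":[0,0,0],"fingers":1},{"dp":[-0.04,0,-0.02],"rotation":[0,0,0],"fingers":1},{"dp":[-0.08,0,-0.06],"rotation":[0,0,0],"fingers":1},{"dp":[-0.13,0,-0.1],"rotation":[0,0,0],"fingers":1},{"dp":[-0.18,0,-0.12],"rotation":[0,0,0],"fingers":1},{"dp":[-0.23,0,-0.12],"rotation":[0,0,0],"fingers":1},{"dp":[-0.26,0,-0.12],"rotation":[0,0,0],"fingers":1},{"dp":[-0.26,0,-0.12],"rotation":[0,0,0],"fingers":1},{"dp":[-0.26,0,-0.12],"rotation":[0,0,0],"fingers":1},{"dp":[-0.26,0,-0.12],"rotation":[0,0,0],"fingers":1}]'
python3 - <<'E'
from h import *
plan(RS+D*.11+[0,0,.028])
for n,b in(("top",(180,110,340,230)),("scene",(240,245,360,335))):
    im=arm.get_image(n);cv2.imwrite(f"pics/{n}7.png",im)
    x0,y0,x1,y1=b;f=800/(x1-x0);cv2.imwrite(f"pics/c7{n}.png",cv2.resize(im[y0:y1,x0:x1],None,fx=f,fy=f,interpolation=2))
    for b in blobs(masks(im)["blue"],100): print(n,b[0],b[1])
E
```

```text
clock: 13.55
position: [0.5656, -0.2084, 0.1503]
ee_rot: [2.514, 1.879, -0.0]
force: [-0.5, -0.5, 0.5]
width: 0.002
t 13.55 pos [ 0.5656 -0.2084  0.1503] s,l -0.1099 0.0001 F [-0.5 -0.5  0.5] w 0.002
dp [ 2.201e-01 -2.000e-04  1.219e-01] rot [0.0025 0.002  0.0006]
top 10206 [447.8  42.7]
top 424 [226.9 274.4]
scene 588 [333.4 187.8]
scene 7982 [ 49.3 374. ]
```

View pics/c7top.png

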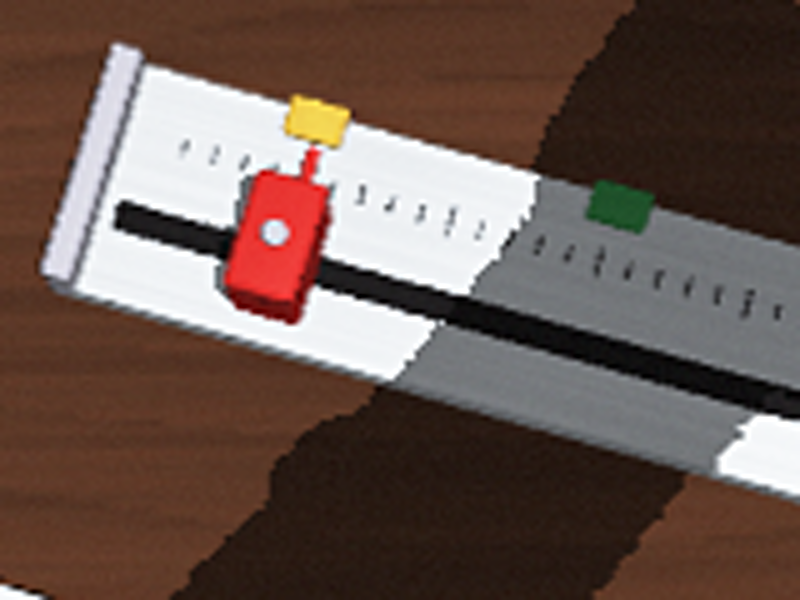

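View pics/c7scene.png

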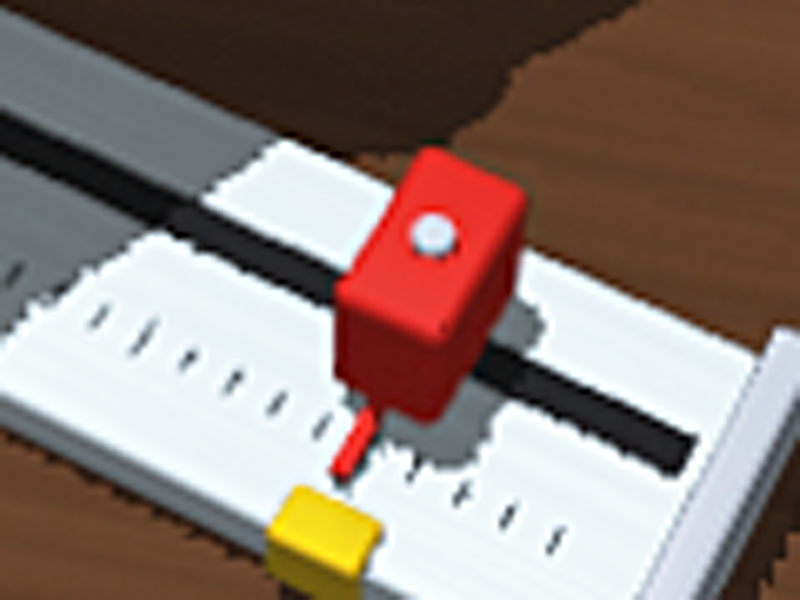

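The pointer tip is now at about (242.5,140) in the top view, pointing at the middle of the yellow clip (244,134). The blue stop has not moved in either view: (226.9,274.4) against (226.8,274.3) at the start in the top view. I take one last reading and hand it in.

```bash
python3 - <<'E'
from h import *
T=lambda x,y:(x/5+180,y/5+110)
S=lambda x,y:(x/6.66667+240,y/6.66667+245)
for n,f,d,c in(("top",T,(275,232),(318,120)),("scene",S,(434,235),(326,528))):
    print(n,"gap",((onz(n,f(*c),.017)-onz(n,f(*d),.048))@D).round(4))
print(abs(arm.observe()["dq"]).max())
arm.sign_off()
E
```

```text
top gap 0.0017
scene gap 0.0034
0.0037349454082179798
the job is handed in; nothing more can be done
```

I pushed the red stop along its slide with the shut fingers, in nudges of about 105, 60, 11 and 3 mm. It now stands level with the yellow clip. I then backed the arm well clear and handed the job in at about 13.7 s of the 42 s allowed.

- **Red stop:** the last checks put its pointer 1.7 mm (top camera) and 3.4 mm (scene camera) short of the middle of the clip. The two views differ by about 2 mm, which matches the calibration accuracy. Both are well inside the ±10 mm band, and the pointer never went past the middle of the clip.
- **Blue stop:** its image position was unchanged in both views, within 0.2 px.
- **Forces:** pushing forces read about 3–7 N at the end of each push. The arm was touching nothing when I handed in.

No check failed; `sign_off` reports no verdict, so I can't confirm the judged result.

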